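Offer up the sample chamber's cover

ROBOT

A 6-joint arm with a two-finger parallel gripper is mounted at the origin on a cart in front of the work surface, level with it; the furniture and walls round the work are solid. World frame = base frame: x ahead of the robot, y to its left, z up, the work surface at z = 0. Lengths are in m, angles in rad, forces in N, time in s.
With the tool pointing down it reaches from about 0.275 to 0.775 m from the base axis. Payload 14.6 kg.
Tool frame: the origin (TCP) lies at the very end of the fingers, on their centre line; the grasp point (between the pads) lies 19 mm behind it (arm.pinch_z is the distance from the TCP to the grasp point, in m); x points along the fingers, y is the direction in which the jaws open and shut, and the axes are right-handed (so a half turn about x gives the same grasp; the last joint's range is limited). The gripper opens to 85 mm and grips with 20 to 120 N. Pads are 22 mm wide; open, the fingers measure 114 mm over their backs; the gripper's body (76 mm by 85 mm) begins 54 mm behind the grasp point. The pads swing forward as they close: fully open they stand 13 mm farther back than shut.
Start: joints at [1.014, 0.263, -0.048, 1.259, 0, 1.415], TCP at [0.205, 0.483, 0.231] pointing down, gripper open.
Joint ranges: [-2.65, 2.65], [-0.89, 1.7], [-1.18, 1.37], [-2.13, 2.11], [-1.35, 1.29], [-3.14, 3.14]. Speed limits (rad/s): [1.89, 1.89, 2.57, 2.79, 3.14, 3.14].

INTERFACE

Orientations are given as [roll, pitch, yaw] about the fixed x, y, z axes, in that order (R = Rz(yaw) Ry(pitch) Rx(roll)).
In Python, from station import status, eyes, arm, masks_of, place_of gives the robot as it stands.
- The arm moves only by the tool carry_out, never from a script. Its argument "plan" is a list of rows, each an object with "dp": the shift along the tool's x, y, z in cm, a list of three; "spin": the turn about the tool's x in degrees. A call has 1 to 10 rows; each row is the pose to reach, as a shift and turn from the pose commanded when the call began, along the tool's axes at that moment; what a row does not reach only later rows make up. A row lasts 1/12 s, in which the tool goes at most 41.7 mm and 7.16 degrees, less where a joint would pass 70% of its speed; a pose out of reach is approached as far as the arm can. A call with a gripper value outside its range is refused whole. "grip" is the finger opening in cm, from 0 to 8.54, set as the call begins (left out, the last holds). The fingers move at their own pace and stop on an object; "grip_force" is the grip in N (left out, the last holds). Time passes only in rows, so rows that repeat a pose let the fingers close. It gives the time, the measured TCP pose, the force and the opening at its end, in the units of the state.
- status.sense(): the state, without advancing time (a new reading comes with each control period).
- eyes.grab_frame(name): name is "side" or "top"; returns a dict with "image" (480x640x3 uint8, red, green, blue), "mtx" (3x3 intrinsics, pixels), "extrinsics" (4x4, takes a point from camera to world coordinates). Camera axes: x right, y up, looking along -z (the intrinsics and any distortion apply to the point x, -y, -z); pixel columns grow to the right and rows downward; lengths in m; the calibration is good to about 2 mm. A picture is of the moment at which its call begins. There is no depth.
- arm.finish_job(): hands the job in, once; it reports no verdict.
Trained networks look in the newest picture that a camera, given by its name, has taken for a name from the list of things; names that differ only in an ending like _2 or _b are one class to them, and where a whole thing is asked for, a point or a joint stands for the part that bears it (a point fixed in the world has none). Each returns a list of dicts, best first, with "score" (0 to 1); they miss things now and then, are a little off and sometimes report something else, mostly with a low value. They report only what shows in the picture. A call takes as long as a camera call.
- masks_of(camera, thing): "mask" (480x640 bool, what is visible of it).
- place_of(camera, thing): "at" ([x, y, z] in m, in world coordinates, good to about 4 mm: a listed point, or the origin of a listed thing).
The state is a dict: "time_s": time; "joints": joint angles; "qd": joint speeds; "joint_torque": joint torques, N m; "ee_pos": TCP position; "eef_rot": TCP orientation; "contact_force": force on the tool from outside, world axes, zero at the start; "moment": the same for the moment, N m; "finger_gap": finger opening in m.
Only numpy, scipy, OpenCV 4.12 (cv2) and the standard library are available. Lean on these libraries where they do the work, as an engineer would, in place of code of your own. Each camera call takes 0.05 s, during which the arm holds its last target. There are 200 camera calls.

TASK

First set the sample chamber's vent lever halfway between its two stops, so that it points straight out from the chamber at the long middle mark. Then pick up the cover plate by its grip bar and hold it level about 2 cm above the chamber, not touching it, with the cover's three holes lined up over the three threaded holes so that a colleague can drop the screws in. Finish still holding the cover there, leave the lever as set, and leave the vials, bottles and timer nearby alone.

Things in the scene. Friction and masses are not known exactly. Their poses are not given: they have to be found in the camera images.
- chamber: Bare aluminium block 80 (x) x 100 (y) x 50 mm high, fixed on the worktop. In its flat top: an opening 35 x 49 mm with a 1 mm seal bead, and 5 mm threaded holes, two near the +y end, one mid -y end. Hose stubs 18 mm long on both y ends. On its -x face a grey vent valve with a steel quadrant (radius 42, top 30 mm high); long middle mark. Origin: centre of underside; z up.
- thread0 (a point): Centre of threaded hole 0 in the chamber's top face, at (28, 38, 50) mm in the chamber's frame.
- thread1 (a point): Centre of threaded hole 1 in the chamber's top face, at (-28, 38, 50) mm in the chamber's frame.
- thread2 (a point): Centre of threaded hole 2 in the chamber's top face, at (0, -38, 50) mm in the chamber's frame; the lone one.
- vent_lever (a joint): Lever angle about its upright axis, rad, counter-clockwise positive from above. Stops at 0 and 2.094; halfway is 1.047, pointing along the chamber's -x. At 0 it leans 60 degrees from that towards the chamber's +y, at 2.094 as far towards -y. Starts between 0 and 0.7. Stays where it is left; about 1 N at the knob moves it.
- lever_pivot (a point): Point on the vent lever's upright hinge axis at worktop height, at (-78, 0, 0) mm in the chamber's frame.
- lever_knob (a point): Centre of the flat top of the upright round black knob at the lever's free end, 76 mm above the worktop. The knob is 16 mm across, from 40 to 76 mm height, 50 mm out from the hinge axis; the lever arm's top is at about 40 mm. Grip or push it from above.
- cover: Loose bare aluminium plate 80 (x) x 100 (y) x 6 mm, 0.13 to 0.25 kg, lying flat, right side up, with three 10 mm holes in the pattern of the threaded holes: two near its +y end, one mid -y end. A black upright grip bar on its middle, 12 mm wide in x, 44 mm long in y, reaches from 6 to 46 mm above the underside. Origin: centre of the underside; z up.
- cover_hole0 (a point): Centre of cover hole 0 at the plate's underside, at (28, 38, 0) mm in the cover's frame; belongs over threaded hole 0.
- cover_hole1 (a point): Centre of cover hole 1 at the plate's underside, at (-28, 38, 0) mm in the cover's frame; belongs over threaded hole 1.
- cover_hole2 (a point): Centre of cover hole 2 at the plate's underside, at (0, -38, 0) mm in the cover's frame; the lone one, belongs over threaded hole 2.
- cover_grip (a point): Middle of the cover's grip bar, 31 mm above the plate's underside: a good place for the pads, which close across the bar along the cover's x.
- amber_vial: Bystander: small clear vial of tan liquid with a black cap, 32 mm across, 62 mm high; origin under its centre. Leave alone.
- media_bottle: Bystander: bottle with a dark blue cap, 44 mm across, 85 mm high; origin under its centre. Leave alone.
- bench_timer: Bystander: flat white lab timer 66 x 66 x 18 mm; origin under its centre. Leave alone.

How it is judged:
By the outcome, as a careful person would: the job done as asked, in the order asked, and still so for the second after the job is handed in, while the arm keeps its last pose, push and grip.
It also fails if it takes over 48 s, if anything falls off the work surface, if the arm or the gripper's body presses on something with over 40 N, if the wrist force passes 120 N, or if a joint passes its speed limit or range.

## Working session

There is one attempt and no reset: what is moved stays moved. The work goes in short steps, Python scripts to look and compute and a tool call to move; the robot and the scene stay as the last step left them, time stands still between calls to the robot, and variables do not carry over. Pictures are saved under pics/ and viewed, on a budget of 10 in all, crops included, one or two more only if the job needs it, and the job is handed in when it is done.

Besides the shell and the picture viewer there is one more tool, called after "Request:" as a command line: name --argument value ..., lists and objects as JSON in quotes. carry_out: Moves the arm, as the interface text tells. Its arguments: {"type":"object","properties":{"plan":{"type":"array","items":{"type":"object","properties":{"dp":{"type":"array","items":{"type":"number"}},"spin":{"type":"number"}}}},"grip":{"type":"number"},"grip_force":{"type":"number"}},"required":["plan"]}

```bash
mkdir -p pics; ls; cat > h.py <<'E'
from station import status, eyes, arm, masks_of, place_of
import numpy as np, cv2
def save(cam,fn):
    f=eyes.grab_frame(cam); cv2.imwrite('pics/'+fn,cv2.cvtColor(f['image'],cv2.COLOR_RGB2BGR)); return f
def best(cam,t):
    r=place_of(cam,t)
    return (np.round(r[0]['at'],4),round(r[0]['score'],2)) if r else None
E
python3 - <<'E'
from h import *
s=status.sense(); print({k:np.round(v,3) for k,v in s.items()}, arm.pinch_z)
a=save('side','s0.png');b=save('top','t0.png')
cv2.imwrite('pics/st0.png',cv2.resize(np.vstack([cv2.imread('pics/s0.png'),cv2.imread('pics/t0.png')]),None,fx=.625,fy=.625,interpolation=cv2.INTER_AREA))
for f in(a,b): print(f.keys(),np.round(f['mtx'],1),np.round(f['extrinsics'],3))
for t in 'chamber thread0 thread1 thread2 lever_pivot lever_knob cover cover_hole0 cover_hole1 cover_hole2 cover_grip amber_vial media_bottle bench_timer'.split():
    print(t,best('side',t),best('top',t))
E
```

```text
pics
{'time_s': np.float64(0.0), 'joints': array([ 1.014,  0.264, -0.049,  1.259,  0.   ,  1.415]), 'qd': array([ 0.002, -0.001,  0.001, -0.   ,  0.001, -0.001]), 'joint_torque': array([-1.0000e-03, -6.3763e+01,  3.8457e+01,  1.4000e-02,  0.0000e+00,
       -0.0000e+00]), 'ee_pos': array([0.205, 0.483, 0.231]), 'eef_rot': array([-1.742,  1.57 , -2.144]), 'contact_force': array([-0.382, -0.218, -0.316]), 'moment': array([ 0.014, -0.003,  0.036]), 'finger_gap': np.float64(0.085)} 0.0187
dict_keys(['image', 'mtx', 'extrinsics']) [[510.5   0.  313.1]
 [  0.  510.5 237.6]
 [  0.    0.    1. ]] [[-0.995  0.061 -0.073  0.478]
 [-0.095 -0.597  0.796  0.908]
 [ 0.006  0.8    0.601  0.59 ]
 [ 0.     0.     0.     1.   ]]
dict_keys(['image', 'mtx', 'extrinsics']) [[547.2   0.  324. ]
 [  0.  547.2 253. ]
 [  0.    0.    1. ]] [[-0.007  0.987 -0.161  0.4  ]
 [-1.    -0.004  0.02   0.215]
 [ 0.019  0.161  0.987  0.902]
 [ 0.     0.     0.     1.   ]]
chamber (array([ 0.5292,  0.3598, -0.    ]), 0.77) (array([0.52  , 0.3209, 0.0483]), 0.73)
thread0 (array([0.5112, 0.3997, 0.0513]), 0.97) (array([0
[... 392 characters left out ...]

cover (array([0.439 , 0.0676, 0.0013]), 0.74) (array([0.4407, 0.0674, 0.0013]), 0.72)
cover_hole0 (array([0.425 , 0.1173, 0.0008]), 0.93) (array([0.4235, 0.1168, 0.0028]), 0.93)
cover_hole1 (array([0.425 , 0.1173, 0.0008]), 0.93) (array([0.4235, 0.1168, 0.0028]), 0.93)
cover_hole2 (array([0.425 , 0.1173, 0.0008]), 0.93) (array([0.4235, 0.1168, 0.0028]), 0.93)
cover_grip (array([0.4406, 0.0711, 0.0308]), 0.92) (array([0.4437, 0.0659, 0.0304]), 0.86)
amber_vial (array([ 0.6597,  0.0526, -0.0014]), 0.52) (array([ 0.6642,  0.0517, -0.0026]), 0.83)
media_bottle None (array([0.6571, 0.1365, 0.0026]), 0.71)
bench_timer (array([0.7007, 0.2785, 0.0008]), 0.91) (array([0.6996, 0.2806, 0.0017]), 0.61)
```

View pics/st0.png

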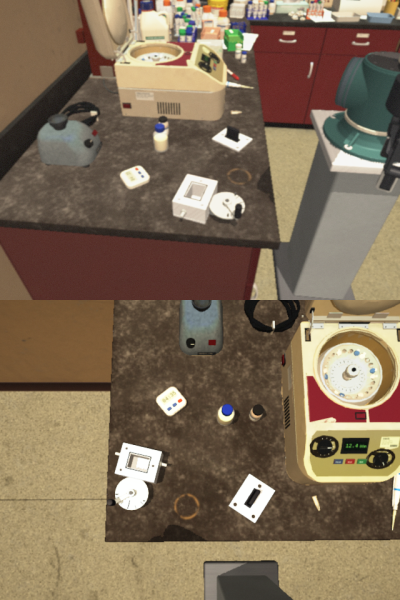

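The stacked overview shows the chamber and lever at the table's front-left edge (top view about (138,470)), the cover at (252,498), and the bystanders well clear. Next I'll take close crops and all the hole detections.

```bash
python3 - <<'E'
from h import *
s=cv2.imread('pics/s0.png');t=cv2.imread('pics/t0.png')
z=lambda i,y,x,h=100,w=133:cv2.resize(i[y:y+h,x:x+w],(400,300),interpolation=cv2.INTER_CUBIC)
cv2.imwrite('pics/crop0.png',np.vstack([np.hstack([z(s,265,265),z(s,180,310)]),np.hstack([z(t,225,165),z(t,265,340)])]))
for c in('side','top'):
    eyes.grab_frame(c)
    for n in('thread0','cover_hole0'):
        print(c,n,[(np.round(r['at'],4).tolist(),round(r['score'],2)) for r in place_of(c,n)])
E
```

```text
side thread0 [([0.5184, 0.3225, 0.0509], 0.79), ([0.5655, 0.3896, 0.051], 0.65), ([0.5096, 0.4018, 0.0516], 0.6)]
side cover_hole0 [([0.3995, 0.0675, 0.0059], 0.92), ([0.4263, 0.1181, 0.0024], 0.88), ([0.4716, 0.0472, -0.0001], 0.64)]
top thread0 [([0.5645, 0.3915, 0.046], 0.72), ([0.5127, 0.4007, 0.0509], 0.68), ([0.5205, 0.3213, 0.0484], 0.65), ([0.4553, 0.3781, 0.0017], 0.56)]
top cover_hole0 [([0.4247, 0.1148, 0.0011], 0.91), ([0.3945, 0.0642, -0.0026], 0.59), ([0.4739, 0.0477, 0.0018], 0.59), ([0.43, 0.4209, 0.0785], 0.54)]
```

View pics/crop0.png

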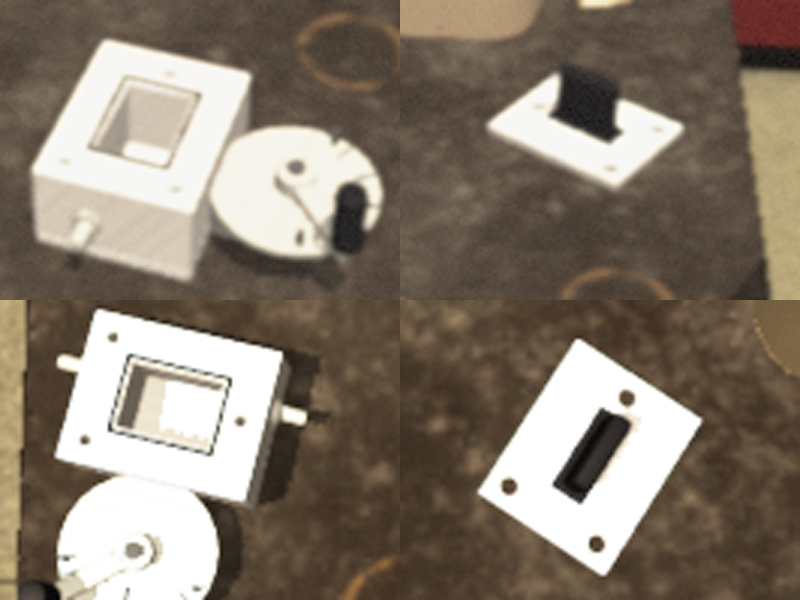

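```bash
cat >> h.py <<'E'
from scipy.spatial.transform import Rotation as Ro
from scipy.optimize import least_squares
def proj(f,P):
    E=f['extrinsics'];p=(np.atleast_2d(P)-E[:3,3])@E[:3,:3]
    p=p*[1,-1,-1]; q=p@f['mtx'].T; return q[:,:2]/q[:,2:]
def blob(f,uv,r=5):
    g=cv2.cvtColor(f['image'],cv2.COLOR_RGB2GRAY).astype(float)
    for _ in range(4):
        u,v=np.round(uv).astype(int); w=g[v-r:v+r+1,u-r:u+r+1]
        m=np.clip(np.percentile(w,70)-w-25,0,None)
        yy,xx=np.mgrid[v-r:v+r+1,u-r:u+r+1]; m*=((xx-uv[0])**2+(yy-uv[1])**2<=r*r)
        if m.sum()<20: return None
        uv=np.array([(m*xx).sum(),(m*yy).sum()])/m.sum()
    return uv
H=np.array([[28,38],[-28,38],[0,-38]])/1e3
def pts(p,z,H=H):
    c,s=np.cos(p[2]),np.sin(p[2]); return np.c_[H@np.array([[c,s],[-s,c]])+p[:2],np.full(len(H),z)]
def fit(frames,p0,z,r=4):
    obs=[]
    for f in frames:
        for i,uv in enumerate(proj(f,pts(p0,z))):
            b=blob(f,uv,r)
            if b is not None and np.hypot(*(b-uv))<6: obs.append((f,i,b))
    fun=lambda p:np.concatenate([proj(f,pts(p,z)[i:i+1])[0]-b for f,i,b in obs])
    o=least_squares(fun,p0,loss='soft_l1'); return o.x,np.round(o.fun.reshape(-1,2),1).tolist()
def Rt():
    s=status.sense(); return np.array(s['ee_pos']),Ro.from_euler('xyz',s['eef_rot']).as_matrix()
def go(target,jaw_deg=None):
    """print tool-frame shift (cm) and spin (deg) to world TCP target"""
    p,R=Rt(); d=R.T@(np.array(target)-p)*100
    a=np.degrees(np.arctan2(R[1,1],R[0,1])); out=[np.round(d,2).tolist(),'jaw now',round(a,1)]
    if jaw_deg is not None:
        t=(jaw_deg-a+90)%180-90; out+=['spin',round(-t,1)]
    print(*out)
E
python3 - <<'E'
from h import *
S=eyes.grab_frame('side');T=eyes.grab_frame('top')
for n,p0,z in(('chamber',[.529,.359,np.radians(-13)],.05),('cover',[.441,.070,np.radians(57)],.006)):
    for fr in([S],[T],[S,T]):
        x,r=fit(fr,p0,z); print(n,np.round([*x[:2],np.degrees(x[2])],4),r)
    if n=='chamber': C=x
piv=pts(C,0,np.array([[-.078,0]]))[0]; tgt=pts(C,.045,np.array([[-.128,0]]))[0]
print('piv',piv,'tgt',tgt)
# knob via mask
for c,f in(('side',S),('top',T)):
    print([(np.round(r['at'],4),r['score']) for r in place_of(c,'lever_knob')][:2])
p,R=Rt();print(np.round(R,2))
go([.429,.4195,.15],np.degrees(C[2])+90)
E
```

```text
Traceback (most recent call last):
  File "h.py", line 32, in fit
    o=least_squares(fun,p0,loss='soft_l1'); return o.x,np.round(o.fun.reshape(-1,2),1).tolist()
  File "h.py", line 31, in <lambda>
    fun=lambda p:np.concatenate([proj(f,pts(p,z)[i:i+1])[0]-b for f,i,b in obs])
                 ~~~~~~~~~~~~~~^^^^^^^^^^^^^^^^^^^^^^^^^^^^^^^^^^^^^^^^^^^^^^^^^
ValueError: need at least one array to concatenate
```

```bash
sed -i 's/-w-25,0/-w-THR,0/; s/^H=np/THR=8\nH=np/; s/m.sum()<20/m.sum()<5/' h.py
sed -i "s/^    fun=lambda p:np.con/    if len(obs)<2: return np.array(p0),'few'\n&/" h.py
cat > m1.py <<'E'
from h import *
S=eyes.grab_frame('side');T=eyes.grab_frame('top')
for n,p0,z in(('chamber',[.529,.359,np.radians(-13)],.05),('cover',[.441,.070,np.radians(57)],.006)):
    for fr in([S],[T],[S,T]):
        x,r=fit(fr,p0,z); print(n,np.round([*x[:2],np.degrees(x[2])],4),r)
    print(proj(S,pts(p0,z)).round(1).tolist(),proj(T,pts(p0,z)).round(1).tolist())
    if n=='chamber': C=x
piv=pts(C,0,np.array([[-.078,0]]))[0]; tgt=pts(C,.045,np.array([[-.128,0]]))[0]
print('piv',piv,'tgt',tgt)
for c,f in(('side',S),('top',T)):
    print([(np.round(r['at'],4),r['score']) for r in place_of(c,'lever_knob')][:2])
p,R=Rt();print(np.round(R,2))
go([.429,.4195,.15],np.degrees(C[2])+90)
E
python3 m1.py
```

```text
chamber [  0.5281   0.3611 -12.4968] [[-0.2, 0.6], [-0.1, 0.3], [0.3, -4.8]]
chamber [  0.5296   0.3598 -13.5409] [[0.0, 0.0], [-0.0, 0.0], [0.0, -0.0]]
chamber [  0.5289   0.3601 -13.0072] [[-0.8, -0.1], [-0.8, -0.2], [0.1, -5.2], [-0.4, 0.6], [-0.2, 0.7], [-0.2, 0.2]]
[[285.3, 317.7], [322.0, 326.9], [319.7, 288.3]] [[202.4, 237.6], [193.3, 271.9], [244.9, 265.2]]
cover [ 0.4383  0.0708 55.9789] [[0.1, -0.1], [-0.1, 0.1]]
cover [ 0.4407  0.0691 56.1183] [[-0.0, -0.0], [0.0, 0.0], [0.0, -0.0]]
cover [ 0.4401  0.0694 56.2423] [[-0.8, -0.6], [-1.0, -0.4], [-0.1, 0.5], [-0.1, 0.5], [-0.2, 0.3]]
[[378.5, 235.4], [393.8, 222.3], [354.2, 214.9]] [[375.4, 326.9], [404.8, 345.8], [414.1, 296.9]]
piv [0.45286507 0.37766033 0.        ] tgt [0.40414797 0.38891397 0.045     ]
[(array([0.4264, 0.4204, 0.0757]), 0.81), (array([ 0.4533,  0.3764, -0.0055]), 0.35)]
[(array([0.4281, 0.4201, 0.0807]), 0.62)]
[[-0.    0.39  0.92]
 [-0.    0.92 -0.39]
 [-1.   -0.    0.  ]]
[8.13, 2.89, 23.08] jaw now 67.0 spin -10.0
```

Request:
carry_out --plan '[{"dp":[8.1,2.9,23.0],"spin":-10},{"dp":[8.1,2.9,23.0],"spin":-10},{"dp":[8.1,2.9,23.0],"spin":-10},{"dp":[8.1,2.9,23.0],"spin":-10},{"dp":[8.1,2.9,23.0],"spin":-10},{"dp":[8.1,2.9,23.0],"spin":-10},{"dp":[8.1,2.9,23.0],"spin":-10},{"dp":[8.1,2.9,23.0],"spin":-10},{"dp":[8.1,2.9,23.0],"spin":-10},{"dp":[8.1,2.9,23.0],"spin":-10}]' --grip 8.5 --grip_force 20

```text
time_s: 2.93
ee_pos: [0.4276, 0.4204, 0.1508]
eef_rot: [1.161, 1.57, 0.934]
contact_force: [-0.1, -0.8, -0.8]
finger_gap: 0.085
```

```bash
python3 - <<'E'
from h import *
p,R=Rt(); print(p.round(4)); print(R.round(3))
go([.428,.420,.048],76.6)
S=save('side','s1.png'); s=cv2.imread('pics/s1.png')
cv2.imwrite('pics/s1c.png',cv2.resize(s[200:380,250:490],None,fx=2.5,fy=2.5))
print(proj(S,[.428,.42,.076]))
E
```

```text
[0.4276 0.4204 0.1508]
[[ 0.     0.224  0.974]
 [ 0.     0.974 -0.224]
 [-1.     0.     0.   ]]
[10.28, -0.03, 0.05] jaw now 77.0 spin 0.4
[[381.6609495  327.66612125]]
```

View pics/s1c.png

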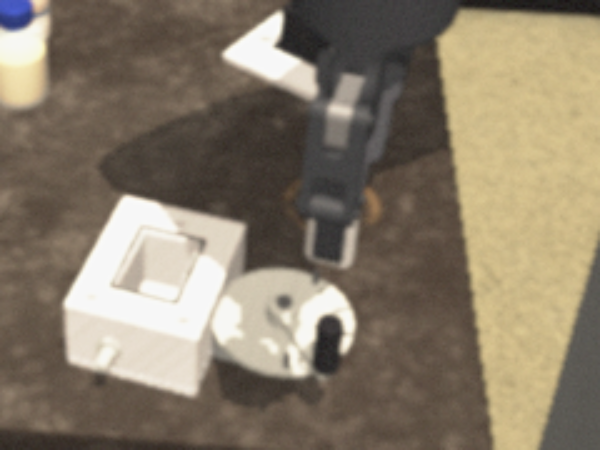

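The gripper stands above the knob (knob at about (328,345) in the crop), its fingers straddling it along y. I'll descend and grip.

Request:
carry_out --plan '[{"dp":[4,0,0]},{"dp":[8,0,0]},{"dp":[10.2,0,0]},{"dp":[10.2,0,0]},{"dp":[10.2,0,0]}]'

```text
$.plan[0]: bad value
```

Request:
carry_out --plan '[{"dp":[0,0,0]},{"dp":[0,0,0]},{"dp":[0,0,0]},{"dp":[0,0,0]},{"dp":[0,0,0]},{"dp":[0,0,0]},{"dp":[0,0,0]},{"dp":[0,0,0]}]' --grip 0.5 --grip_force 20

```text
$.plan[0]: bad value
```

```bash
python3 - <<'E'
from h import *
piv=np.array([.4530,.3780]);C=[.5293,.360,np.radians(-13.4)]
p,R=Rt(); print(p.round(4),status.sense()['finger_gap'])
a0=np.arctan2(*(p[:2]-piv)[::-1]); print(np.degrees(a0),np.hypot(*(p[:2]-piv)))
for a in np.linspace(a0,np.radians(166.6),6)[1:]:
    go([*(piv+.05*np.array([np.cos(a),np.sin(a)])),p[2]],76.6)
E
```

```text
[0.4275 0.4205 0.1509] 0.08449875864567938
120.96972597377525 0.04956926134254208
[-0.0, -0.56, -0.56] jaw now 77.1 spin 0.5
[-0.0, -1.24, -0.98] jaw now 77.1 spin 0.5
[-0.0, -1.97, -1.3] jaw now 77.1 spin 0.5
[-0.0, -2.74, -1.49] jaw now 77.1 spin 0.5
[-0.0, -3.53, -1.56] jaw now 77.1 spin 0.5
```

Spin is required in every row, so those two calls were refused; sending them again.

Request:
carry_out --plan '[{"dp":[4,0,0],"spin":0},{"dp":[8,0,0],"spin":0},{"dp":[10.2,0,0],"spin":0},{"dp":[10.2,0,0],"spin":0},{"dp":[10.2,0,0],"spin":0}]'

```text
time_s: 3.4
ee_pos: [0.4274, 0.4202, 0.0487]
eef_rot: [-2.285, 1.57, -2.511]
contact_force: [0.9, 0.5, 1.5]
finger_gap: 0.0851
```

Request:
carry_out --plan '[{"dp":[0,0,0],"spin":0},{"dp":[0,0,0],"spin":0},{"dp":[0,0,0],"spin":0},{"dp":[0,0,0],"spin":0},{"dp":[0,0,0],"spin":0},{"dp":[0,0,0],"spin":0},{"dp":[0,0,0],"spin":0},{"dp":[0,0,0],"spin":0}]' --grip 0.5 --grip_force 20

```text
time_s: 4.07
ee_pos: [0.4284, 0.4209, 0.0488]
eef_rot: [1.742, 1.569, 1.515]
contact_force: [-1.9, 6.7, 3.8]
finger_gap: 0.015
```

```bash
python3 - <<'E'
from h import *
piv=np.array([.4530,.3780])
s=status.sense();p,R=Rt(); print(p.round(4),s['finger_gap'],s['contact_force'])
a0=np.arctan2(*(p[:2]-piv)[::-1]); print(np.degrees(a0),np.hypot(*(p[:2]-piv)))
for a in np.linspace(a0,np.radians(166.6),8)[1:]:
    go([*(piv+.05*np.array([np.cos(a),np.sin(a)])),p[2]],76.6)
E
```

```text
[0.4284 0.4209 0.0488] 0.0150443102067733 [-1.91977886  6.69060328  3.75695064]
119.83280403352151 0.049501094064495585
[-0.0, -0.38, -0.44] jaw now 77.0 spin 0.4
[-0.0, -0.85, -0.79] jaw now 77.0 spin 0.4
[-0.0, -1.35, -1.09] jaw now 77.0 spin 0.4
[-0.0, -1.88, -1.32] jaw now 77.0 spin 0.4
[-0.0, -2.44, -1.49] jaw now 77.0 spin 0.4
[-0.01, -3.01, -1.6] jaw now 77.0 spin 0.4
[-0.01, -3.59, -1.64] jaw now 77.0 spin 0.4
```

Request:
carry_out --plan '[{"dp":[0,-0.4,-0.44],"spin":0},{"dp":[0,-0.85,-0.8],"spin":0},{"dp":[0,-1.35,-1.1],"spin":0},{"dp":[0,-1.9,-1.32],"spin":0},{"dp":[0,-2.45,-1.5],"spin":0},{"dp":[0,-3.0,-1.6],"spin":0},{"dp":[0,-3.55,-1.64],"spin":0},{"dp":[0,-3.55,-1.64],"spin":0},{"dp":[0,-3.55,-1.64],"spin":0},{"dp":[0,-3.55,-1.64],"spin":0}]'

```text
time_s: 4.9
ee_pos: [0.4039, 0.3892, 0.0485]
eef_rot: [-3.132, 1.57, 2.924]
contact_force: [-5.4, 0.8, 6.7]
finger_gap: 0.0151
```

```bash
python3 - <<'E'
from h import *
piv=np.array([.4530,.3780])
s=status.sense();p,R=Rt(); print(p.round(4),s['finger_gap'],s['contact_force'])
a0=np.arctan2(*(p[:2]-piv)[::-1]); print(np.degrees(a0),np.hypot(*(p[:2]-piv)))
go([*(piv+.05*np.array([np.cos(2.9077),np.sin(2.9077)])),p[2]],76.6)
T=save('top','t2.png');S=save('side','s2.png')
t=cv2.imread('pics/t2.png');s=cv2.imread('pics/s2.png')
cv2.imwrite('pics/c2.png',np.hstack([cv2.resize(t[220:340,160:280],(400,400),interpolation=cv2.INTER_CUBIC),cv2.resize(s[260:380,280:400],(400,400),interpolation=cv2.INTER_CUBIC)]))
E
```

```text
[0.4039 0.3892 0.0485] 0.015091275787245674 [-5.43990196  0.77154091  6.73474846]
167.16997497893058 0.05039094201109407
[-0.0, 0.05, 0.04] jaw now 77.0 spin 0.4
```

View pics/c2.png

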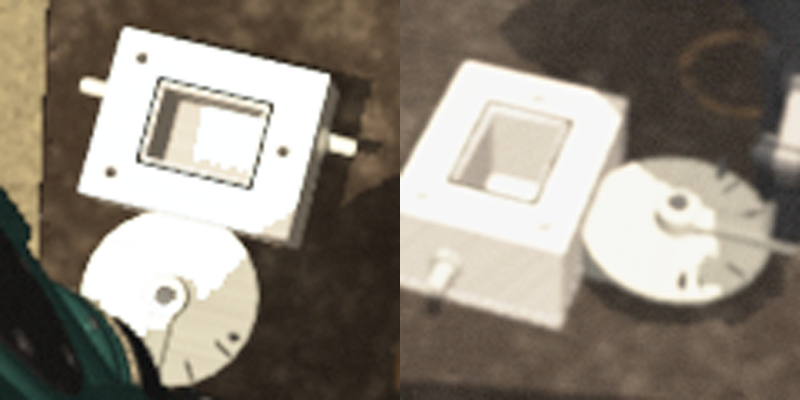

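The crops show the lever arm on the quadrant near the middle. I'll release, lift away and check it in the clear.

Request:
carry_out --plan '[{"dp":[0,0,0],"spin":0},{"dp":[0,0,0],"spin":0},{"dp":[0,0,0],"spin":0},{"dp":[0,0,0],"spin":0},{"dp":[0,0,0],"spin":0},{"dp":[-3,0,0],"spin":0},{"dp":[-7,0,0],"spin":0},{"dp":[-11,0,0],"spin":0},{"dp":[-13,0,0],"spin":0},{"dp":[-13,0,0],"spin":0}]' --grip 8.5

```text
time_s: 5.83
ee_pos: [0.406, 0.3902, 0.183]
eef_rot: [0.838, 1.564, 0.611]
contact_force: [0.2, 0.2, 0.7]
finger_gap: 0.0848
```

```bash
python3 - <<'E'
from h import *
s=status.sense();p,R=Rt(); print(p.round(4),s['finger_gap'],s['joints'])
go([.4403,.0693,.18],56.1)
E
```

```text
[0.406  0.3902 0.183 ] 0.08477741462479871 [ 6.20860624e-01  3.41402813e-01 -6.55659789e-02  1.15690381e+00
 -6.92220661e-05  8.48203141e-01]
[0.19, -30.49, 10.57] jaw now 77.0 spin 20.9
```

Request:
carry_out --plan '[{"dp":[0,-30.5,10.6],"spin":21},{"dp":[0,-30.5,10.6],"spin":21},{"dp":[0,-30.5,10.6],"spin":21},{"dp":[0,-30.5,10.6],"spin":21},{"dp":[0,-30.5,10.6],"spin":21},{"dp":[0,-30.5,10.6],"spin":21},{"dp":[0,-30.5,10.6],"spin":21},{"dp":[0,-30.5,10.6],"spin":21},{"dp":[0,-30.5,10.6],"spin":21},{"dp":[0,-30.5,10.6],"spin":21}]'

```text
time_s: 6.67
ee_pos: [0.4389, 0.0667, 0.178]
eef_rot: [-2.574, 1.57, 3.112]
contact_force: [0.4, 0.9, 0.2]
finger_gap: 0.0852
```

```bash
python3 - <<'E'
from h import *
p,R=Rt(); print(p.round(4))
go([.4403,.0693,.050],56.1)
T=save('top','t3.png');S=save('side','s3.png')
t=cv2.imread('pics/t3.png');s=cv2.imread('pics/s3.png')
for c in('side','top'): print([(np.round(r['at'],4),r['score']) for r in place_of(c,'lever_knob')][:2], best(c,'lever_pivot'))
print('expected knob',proj(T,[.4044,.3894,.076]),proj(S,[.4044,.3894,.076]))
for c in('side','top'):
    m=masks_of(c,'lever_knob')
    if m: yy,xx=np.nonzero(m[0]['mask']); print(c,xx.mean(),yy.mean(),xx.min(),xx.max(),yy.min(),yy.max())
cv2.imwrite('pics/c3.png',np.hstack([cv2.resize(t[220:340,160:280],(400,400),interpolation=cv2.INTER_CUBIC),cv2.resize(s[260:380,310:430],(400,400),interpolation=cv2.INTER_CUBIC)]))
E
```

```text
[0.4389 0.0667 0.178 ]
[12.8, 0.3, -0.03] jaw now 55.8 spin -0.3
[(array([0.4048, 0.3861, 0.0733]), 0.96), (array([0.567 , 0.3865, 0.0464]), 0.36)] (array([ 0.454 ,  0.3764, -0.0048]), 0.81)
[(array([0.4034, 0.3888, 0.0792]), 0.62)] (array([0.4543, 0.3772, 0.0027]), 0.83)
expected knob [[195.9568202  340.39200946]] [[398.31759938 312.80824569]]
side 383.984126984127 324.0730158730159 357 405 309 335
top 205.18009478672985 324.42417061611377 192 216 303 344
```

View pics/c3.png

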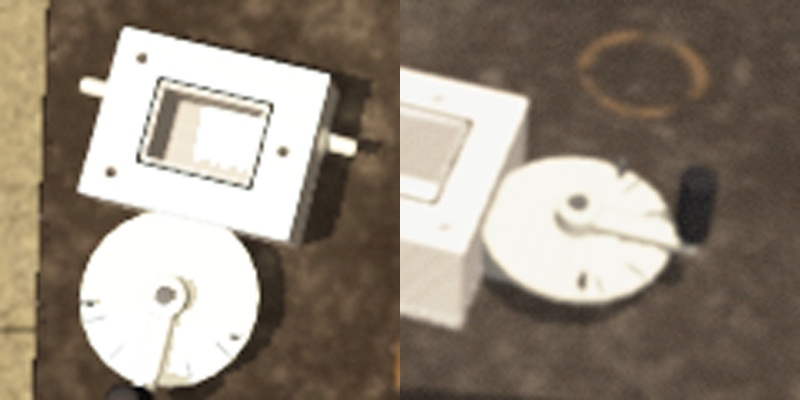

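```bash
cat > knob.py <<'E'
from h import *
def knob(fr,C=(.5293,.360,np.radians(-13.4))):
    a=np.linspace(0,2*np.pi,24)
    for n,f,z0 in fr:
        g=cv2.GaussianBlur(cv2.cvtColor(f['image'],cv2.COLOR_RGB2GRAY),(3,3),0)
        best=[]
        for th in np.arange(-15,15.1,.5):
            k=pts(C,0,np.array([[-.078-.05*np.cos(np.radians(th)),-.05*np.sin(np.radians(th))]]))[0,:2]
            for du in np.arange(-2,2.1,.5):   # slack along arm (px in x/y handled coarse)
                pass
            P=np.vstack([np.c_[k[0]+.008*np.cos(a),k[1]+.008*np.sin(a),np.full(24,z)] for z in(z0,.076)])
            q=proj(f,P); h=cv2.convexHull(q.astype(np.float32))
            m=np.zeros(g.shape,np.uint8); cv2.fillConvexPoly(m,np.round(h*16).astype(np.int32),255,shift=4)
            ring=cv2.dilate(m,np.ones((7,7)))&~m
            best.append((g[ring>0].mean()-g[m>0].mean()*2,th,g[m>0].mean()))
        best.sort(reverse=True); print(n,'theta(+ = past middle, towards -y)',best[:4])
if __name__=='__main__':
    knob([('side',eyes.grab_frame('side'),.04),('top',eyes.grab_frame('top'),.04)])
    T=eyes.grab_frame('top');r=T['image'][320:350,185:215].mean(2).astype(int)
    for i in range(0,30,2): print(i+320,r[i,::2])
E
sed -i '/for du in/,+1d' knob.py; python3 knob.py
```

```text
side theta(+ = past middle, towards -y) [(np.float64(-6.674836601307192), np.float64(7.0), np.float64(59.490196078431374)), (np.float64(-8.526515151515142), np.float64(6.5), np.float64(60.40909090909091)), (np.float64(-8.584407799493306), np.float64(6.0), np.float64(60.49185667752443)), (np.float64(-8.73492354325009), np.float64(5.0), np.float64(61.08794788273616))]
top theta(+ = past middle, towards -y) [(np.float64(-11.606782106782106), np.float64(15.0), np.float64(57.603896103896105)), (np.float64(-12.256684491978604), np.float64(14.5), np.float64(57.431372549019606)), (np.float64(-13.423648247177653), np.float64(13.5), np.float64(57.95424836601307)), (np.float64(-13.552329749103947), np.float64(14.0), np.float64(57.748387096774195))]
320 [ 73 254 254 254 255 255 255 255 255 254 254 254 250 186 255]
322 [ 75 245 254 255 255 255 254 254 254 253 254 254 231 214 255]
324 [ 69  88 253 255 255 241 253 255 254 254 254 254 188 213 255]
326 [ 74  71 153 255 242 254 255 255 253 254 254 253 175 249 254]
328 [ 64  70  73 207 254 255 255 255 253 254 254 250 189 249 255]
330 [ 56  64  68  62 162 254 255 255 253 254 254 229 215 254 255]
332 [ 58  59  63  60  65  92 248 254 254 255 254 183 214 214 239]
334 [ 62  60  59  63  64  57  56 136 254 249 237 175 214 214 214]
336 [ 74  63  63  65  47  52  54  35  10  78 167  75  88  90  41]
338 [80 63 64 56 68 70 69 65 30 11 31 68 63 36 38]
340 [72 65 61 58 80 81 82 73 42 13 17 68 69 64 54]
342 [63 63 68 55 81 86 83 77 22 13 28 62 67 72 73]
344 [63 70 72 63 59 74 71 39 13 22 62 67 66 65 66]
346 [65 68 65 65 61 62 63 69 68 71 71 65 65 63 66]
348 [69 68 66 63 61 65 72 75 71 73 87 73 64 68 71]
```

The knob's lit top sits at about (196.5, 340.8) in the top view. The halfway prediction is (196.0, 340.4), so the lever is within about 1° of the middle mark. Now the cover.

```bash
python3 - <<'E'
from h import *
print(Rt()[0].round(4)); go([.4403,.0693,.014],56.1)
E
```

```text
[0.4389 0.0683 0.1783]
[16.43, 0.16, 0.06] jaw now 56.0 spin -0.1
```

Request:
carry_out --plan '[{"dp":[4,0.1,0.05],"spin":0},{"dp":[8,0.1,0.05],"spin":0},{"dp":[12,0.1,0.05],"spin":0},{"dp":[15,0.1,0.05],"spin":0},{"dp":[16.4,0.1,0.05],"spin":0},{"dp":[16.4,0.1,0.05],"spin":0},{"dp":[16.4,0.1,0.05],"spin":0}]'

```text
time_s: 7.8
ee_pos: [0.4397, 0.0686, 0.0143]
eef_rot: [-2.603, 1.57, 3.086]
contact_force: [0.1, 0.3, 0.6]
finger_gap: 0.0851
```

Request:
carry_out --plan '[{"dp":[0,0,0],"spin":0},{"dp":[0,0,0],"spin":0},{"dp":[0,0,0],"spin":0},{"dp":[0,0,0],"spin":0},{"dp":[0,0,0],"spin":0},{"dp":[0,0,0],"spin":0},{"dp":[0,0,0],"spin":0},{"dp":[0,0,0],"spin":0},{"dp":[0,0,0],"spin":0}]' --grip 0.3 --grip_force 60

```text
time_s: 8.55
ee_pos: [0.4401, 0.0685, 0.0147]
eef_rot: [0.512, 1.57, -0.082]
contact_force: [-1.7, 0.7, 9.1]
finger_gap: 0.011
```

```bash
python3 - <<'E'
from h import *
s=status.sense();p,R=Rt();print(p.round(4),s['finger_gap'],s['contact_force']); go([.4403,.0693,.15],-13.4)
print((R.T@[.4403-p[0],.0693-p[1],0]*1000).round(1))
E
```

```text
[0.4401 0.0685 0.0147] 0.011035638695532007 [-1.73440563  0.71882805  9.11318718]
[-13.53, 0.08, -0.02] jaw now 56.0 spin 69.4
[ 0.   0.8 -0.3]
```

Request:
carry_out --plan '[{"dp":[-1,0,0],"spin":0},{"dp":[-3,0,0],"spin":0},{"dp":[-6,0,0],"spin":0},{"dp":[-10,0,0],"spin":0},{"dp":[-13,0,0],"spin":0},{"dp":[-15,0,0],"spin":0},{"dp":[-15,0,0],"spin":0},{"dp":[-15,0,0],"spin":0}]'

```text
time_s: 9.22
ee_pos: [0.4403, 0.0685, 0.1647]
eef_rot: [0.561, 1.569, -0.033]
contact_force: [0.4, -1.0, -2.2]
finger_gap: 0.0115
```

```bash
python3 - <<'E'
from h import *
s=status.sense();p,R=Rt();print(p.round(4),s['finger_gap'],s['contact_force'],s['moment']); go([.5293,.360,.165],-13.4)
E
```

```text
[0.4403 0.0685 0.1647] 0.011485820291853866 [ 0.35932272 -0.96119765 -2.22754068] [ 0.03026399 -0.0219651  -0.01491385]
[-0.01, 29.14, -8.93] jaw now 56.0 spin 69.4
```

Request:
carry_out --plan '[{"dp":[0,1.5,-0.45],"spin":4},{"dp":[0,4.4,-1.35],"spin":11},{"dp":[0,7.8,-2.4],"spin":18},{"dp":[0,11.3,-3.5],"spin":25},{"dp":[0,14.8,-4.5],"spin":32},{"dp":[0,18.3,-5.6],"spin":39},{"dp":[0,21.8,-6.7],"spin":46},{"dp":[0,25.2,-7.7],"spin":53},{"dp":[0,27.7,-8.5],"spin":60},{"dp":[0,29.1,-8.9],"spin":66}]'

```text
time_s: 10.05
ee_pos: [0.5286, 0.3621, 0.1616]
eef_rot: [-1.057, 1.568, -2.807]
contact_force: [0.3, 0.7, -1.9]
finger_gap: 0.0109
```

Request:
carry_out --plan '[{"dp":[0,0,0],"spin":3.4},{"dp":[0,0,0],"spin":3.4},{"dp":[0,0,0],"spin":3.4},{"dp":[0,0,0],"spin":3.4}]'

```text
time_s: 10.38
ee_pos: [0.5286, 0.3589, 0.1634]
eef_rot: [-0.823, 1.569, -2.626]
contact_force: [-0.7, -0.3, -1.3]
finger_gap: 0.0109
```

```bash
python3 - <<'E'
from h import *
T=save('top','t4.png');S=save('side','s4.png')
s=status.sense();p,R=Rt();print(p.round(4),s['finger_gap'],s['contact_force'],s['joints']); go([.5293,.360,.0847],-13.4)
z=p[2]-.0147
for n,f in (('side',S),('top',T)):
    x,r=fit([f],[p[0],p[1],np.radians(-13.4)],z+.006); print(n,np.round([*x[:2],np.degrees(x[2])],4),r)
t=cv2.imread('pics/t4.png');s=cv2.imread('pics/s4.png')
cv2.imwrite('pics/c4.png',np.hstack([cv2.resize(t[200:360,150:310],(400,400),interpolation=cv2.INTER_CUBIC),cv2.resize(s[210:370,260:420],(400,400),interpolation=cv2.INTER_CUBIC)]))
E
```

```text
[0.5288 0.3589 0.164 ] 0.011343553170985827 [-1.11009467 -0.29754533 -2.14242017] [ 4.68941851e-01  4.84576277e-01  1.17590735e-01  1.20427796e+00
 -2.42749137e-05  2.27316858e+00]
[7.93, 0.02, -0.12] jaw now -13.4 spin 0.0
side [  0.5256   0.3607 -15.38  ] [[0.4, -0.9], [0.0, -0.0], [-0.5, 1.7]]
top [  0.5288   0.3589 -13.4   ] few
```

View pics/c4.png

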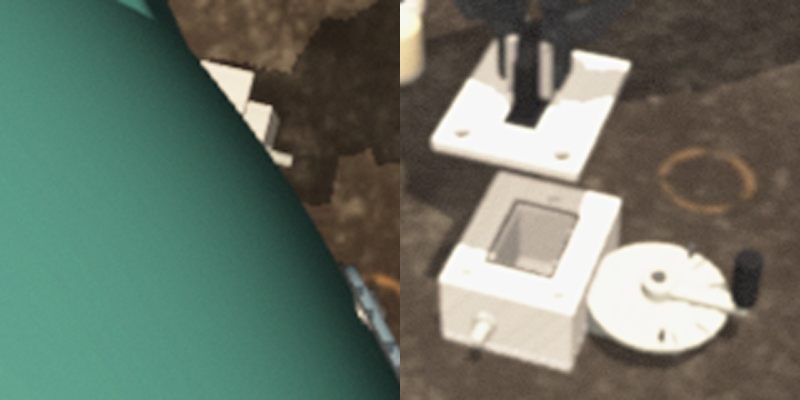

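The cover is held level over the chamber, with its pair of holes at the chamber's +y end (side crop (462,132) and (562,155)) and the chamber free below. Next I'll descend to a 2 cm gap.

Request:
carry_out --plan '[{"dp":[2,0,0],"spin":0},{"dp":[4,0,-0.1],"spin":0},{"dp":[6,0,-0.1],"spin":0},{"dp":[7.2,0,-0.1],"spin":0},{"dp":[7.8,0,-0.1],"spin":0},{"dp":[7.8,0,-0.1],"spin":0},{"dp":[7.8,0,-0.1],"spin":0},{"dp":[7.8,0,-0.1],"spin":0}]'

```text
time_s: 11.15
ee_pos: [0.5297, 0.3606, 0.0873]
eef_rot: [2.298, 1.569, 0.493]
contact_force: [-0.0, -0.5, -1.1]
finger_gap: 0.0111
```

```bash
python3 - <<'E'
from h import *
S=save('side','s5.png')
s=status.sense();p,R=Rt();print(p.round(4),s['finger_gap'],s['contact_force']); go([.5293,.360,.0847],-13.4)
K=np.array([[40,50],[-40,50],[-40,-50]])/1e3
im=cv2.imread('pics/s5.png'); o=(240,200)
big=cv2.resize(im[200:350,240:440],(800,600),interpolation=cv2.INTER_CUBIC)
def dr(P,c,closed=False):
    q=(proj(S,P)-o+.5)*4
    if closed: cv2.polylines(big,[np.round(q).astype(int)],True,c,1)
    else:
        for u in q: cv2.drawMarker(big,tuple(np.round(u).astype(int)),c,cv2.MARKER_CROSS,12,1)
C=[.5293,.360,np.radians(-13.4)]
K4=np.array([[40,50],[-40,50],[-40,-50],[40,-50]])/1e3
dr(pts(C,.05,K4),(0,0,255),True); dr(pts(C,.05),(0,0,255))
dr(pts(C,.07,K4),(0,200,0),True); dr(pts(C,.076),(255,0,0)); dr(pts(C,.076,K4),(255,0,0),True)
cv2.imwrite('pics/c5.png',big)
E
```

```text
[0.5297 0.3607 0.0874] 0.011229803692300935 [-0.20894384 -0.40302055 -0.99876912]
[0.27, -0.03, 0.08] jaw now -13.4 spin -0.0
```

View pics/c5.png

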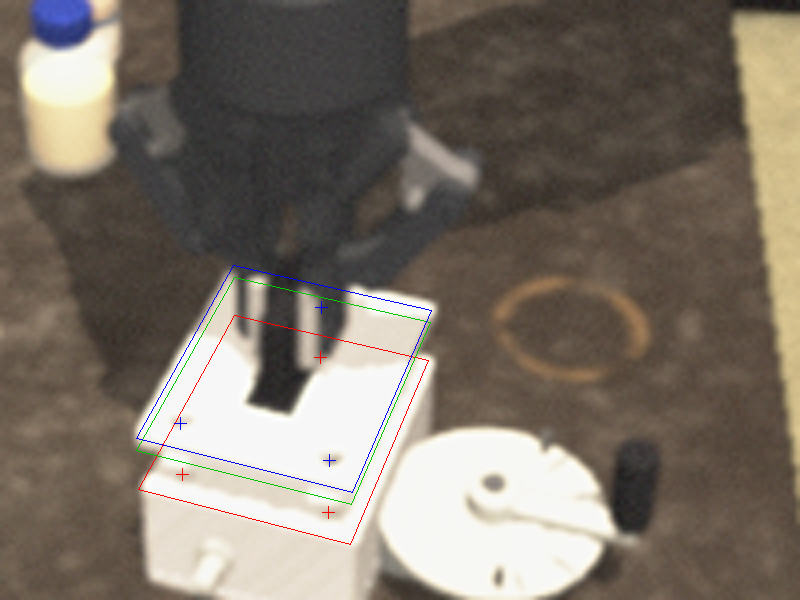

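The side crop shows the cover about 2 cm above the chamber. Both outlines match the predictions and are shifted by the same 1 px or so (camera calibration). I'll trim the height, then measure the hole-to-thread offsets.

Request:
carry_out --plan '[{"dp":[0.25,0,0.05],"spin":0},{"dp":[0.25,0,0.05],"spin":0},{"dp":[0.25,0,0.05],"spin":0},{"dp":[0.25,0,0.05],"spin":0},{"dp":[0.25,0,0.05],"spin":0}]'

```text
time_s: 11.62
ee_pos: [0.5291, 0.36, 0.0839]
eef_rot: [2.072, 1.571, 0.267]
contact_force: [0.2, 0.1, -0.9]
finger_gap: 0.0111
```

```bash
python3 - <<'E'
from h import *
fs=[eyes.grab_frame('side') for _ in range(6)]
S=dict(fs[0]); S['image']=np.mean([f['image'] for f in fs],0).astype(np.uint8)
for _ in range(3):
    p,R=Rt(); print(p.round(4)); eyes.grab_frame('side')
go([.5293,.360,.0847],-13.4)
C=[.5293,.360,np.radians(-13.4)]
def back(uv,z):
    E=S['extrinsics'];d=np.linalg.inv(S['mtx'])@[*uv,1]; d=E[:3,:3]@(d*[1,-1,-1]); return E[:2,3]+d[:2]*(z-E[2,3])/d[2]
for n,z in(('thread',.05),('hole',p[2]-.0147+.006)):
    for i in(0,1):
        uv=proj(S,pts(C,z))[i]
        b=blob(S,uv,4); print(n,i,uv.round(1),None if b is None else b.round(1), None if b is None else ((back(b,z)-pts(C,z)[i,:2])*1000).round(1))
b=cv2.cvtColor(S['image'],cv2.COLOR_RGB2BGR)[260:345,265:365]
b=cv2.resize(b,(800,680),interpolation=cv2.INTER_CUBIC)[:600]
cv2.imwrite('pics/c6.png',b)
E
```

```text
[0.529  0.36   0.0838]
[0.5291 0.36   0.0838]
[0.5291 0.36   0.0838]
[-0.09, 0.02, -0.0] jaw now -13.4 spin -0.0
thread 0 [284.9 318.1] [286.5 318.4] [-2.4  0.3]
thread 1 [321.5 327.4] [322.6 327.7] [-1.5  0.3]
hole 0 [284.4 305.7] [285.5 306.4] [-1.7  1.3]
hole 1 [321.8 315. ] [322.7 316. ] [-1.4  1.8]
```

View pics/c6.png

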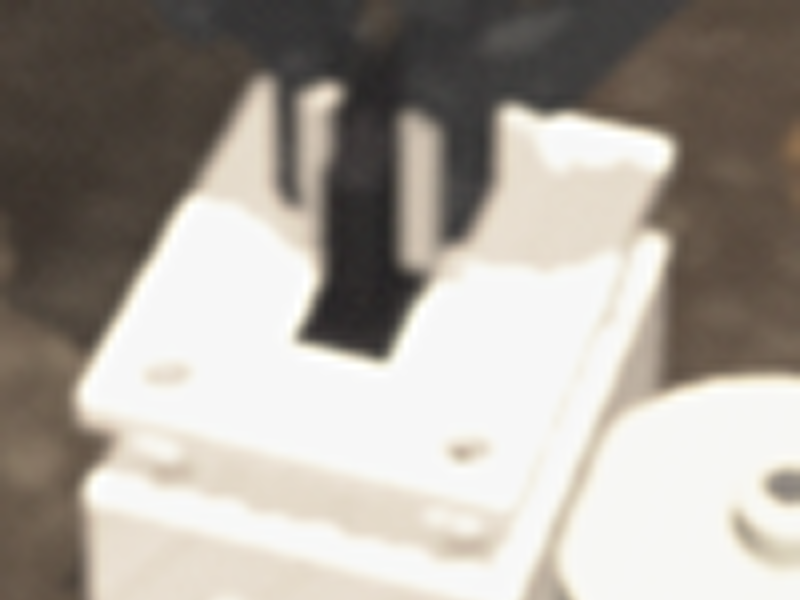

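The zoom shows both visible cover holes (ellipse centres about (168,374) and (468,447)) over the threaded holes below. The far-right corners of cover and chamber are offset by (7,−95) px in this 8x crop. The prediction for perfect alignment is (7.7,−96.5), so the two agree to about 0.5 mm. The gap is about 19 mm, nothing touches, and the lever is undisturbed, so I'll hand in.

```bash
python3 - <<'E'
from h import *
s=status.sense(); print(s['time_s'],np.round(s['ee_pos'],4),s['finger_gap'],np.round(s['contact_force'],1),np.round(s['qd'],3)); print(Rt()[1].round(3))
eyes.grab_frame('side'); print(best('side','lever_knob'))
print(arm.finish_job())
E
```

```text
12.0667 [0.5291 0.36   0.0838] 0.011222519568205821 [ 0.1  0.6 -1.7] [-0.001 -0.    -0.001 -0.     0.001 -0.   ]
[[ 0.     0.973 -0.232]
 [ 0.    -0.232 -0.973]
 [-1.    -0.    -0.   ]]
(array([0.4057, 0.3879, 0.0794]), 0.86)
the job is handed in; nothing more can be done
None
```

I set the vent lever to its middle mark. Then I picked up the cover by its grip bar and finished holding it level about 19 mm above the chamber, with its holes over the threaded holes. I handed the job in at 12.1 s of robot time.

**Last checks:**
- **Lever:** the knob's top in the top view was within about 0.7 mm (about 1°) of the halfway position. The final detection from the side camera was within 2 mm, which is inside its error.
- **Cover:** the tool was at (0.529, 0.360, 0.084) and vertical. It was at rest, with the grip firm and only the plate's weight on the wrist.
- **Hole alignment:** the far-right corner of the cover against the chamber's agreed to about 0.5 mm. Blob centroids of the two visible holes read 1.0–1.5 mm towards +y and up to 0.7 mm in x. I put the y part down to the slanted view into the holes and made no correction.

**What didn't work or couldn't be checked:**
- The arm hid the top camera at the end, so only the side view checked the final alignment. Hole 2 was hidden there too.
- An automatic contrast fit for the knob angle gave an unusable result (5–15°), because the dark knob stands against the dark worktop. I used the knob's lit top instead.
- Two early move calls were refused because a value was missing. They moved nothing.

I kept the arm clear of the vials, bottles and timer. I did not look for them separately at the end.

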